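# Load a bag-lock plate and index the jig carriage under its guide bridge

## Task

Set the rectangular brass lock plate flat in the nest of the setting jig's carriage and let go of it. Then lift the plunger knob, turn it to its park notch and let it rest there, slide the carriage along until the nest is under the guide bridge, and turn the knob back so that the plunger snaps fully down into the carriage's second slot and locks it. Leave the round plate and the long strip plate where they lie, and take your hands off at the end.

Things in the scene. Friction and masses are not known exactly. Their poses are not given: they have to be found in the camera images.
- jig: Grey cast setting jig fixed to the bench, base 185 x 315 x 12 mm. Origin on the bench under its middle; +y is the way the carriage slides, +x away from the plunger. The guide bridge, 30 mm wide along y, crosses over the carriage track at jig y = +62 mm (legs at jig x = -94 and +62 mm), underside 75 mm, top 87 mm above the bench, with two steel guide sleeves up to 94 mm. The plunger stands on a bracket at jig x = -68, y = 0.
- nest (a point): Centre of the floor of the nest on the aluminium carriage, 35 mm above the bench. The nest is a rectangular frame open above, 55 mm (x) by 39 mm (y) inside, walls 6 mm high and 6 mm thick; axes parallel to the jig's. It moves with the carriage, starting at jig y = -60 mm.
- post (a point): Point on the axis of the upright steel push post of the carriage, 65 mm above the bench. The post is 16 mm in diameter and reaches from 35 to 85 mm above the bench; it stands 35 mm in +x and 85 mm in -y (jig axes) from the nest's centre, and is gripped or pushed to slide the carriage.
- carriage (a joint): Slide of the carriage along the jig's +y, m. 0 = loading station (start, locked by the plunger in the first slot); 0.120 = the nest under the guide bridge, where the second slot lies under the plunger. Stops at -0.004 and 0.128. Friction about 2 N. The two slots are 13 mm wide for the 8 mm round-ended plunger, so with the plunger down the carriage is locked with about 2.5 mm of play either way.
- knob_grip (a point): Middle of the grip of the black plunger knob, on its upright axis, 102 mm above the bench with the plunger fully down (it rises with the knob). The grip is a bar 46 mm long (along this point's x), 13 mm thick (y) and 26 mm high (86 to 112 mm above the bench when down). A steel cross pin (along x) under it sits in a notched ring; gripped across its thickness it can be pulled up, turned and let go.
- plunger_lift (a joint): How far the plunger is pulled up, m; 0 = fully down, 0.018 = top stop. A spring pulls it down with 4 N (down) to 7.6 N (top). The knob turns freely only above 0.014. In the park notch it rests at 0.010, the plunger's tip 2 mm clear of the carriage. If let down at angle 0 while no carriage slot is under it, it rests at 0.008 on the carriage and snaps down to 0 when the slot comes under it.
- plunger_turn (a joint): Turn of the knob about the upright axis, rad, anticlockwise seen from above. 0 = deep slot (plunger can go fully down; start), 1.047 (60 degrees) = shallow park notch. Stops at -0.15 and 1.20. The pin drops into a notch from about 0.15 rad either side of its middle.
- plate_center (a point): Centre of the rectangular brass lock plate, 16.5 mm above its underside. The plate is 50 (x) x 34 (y) x 7 mm; on its middle stands a stud with a bar head 26 mm along x, 12 mm thick along y, from 13 to 33 mm above the underside (round neck of 12 mm below it); 90 g. It lies flat on the bench at the start and fits the nest with x along the nest's x, either way round.
- round_plate: Brass round plate, 48 mm in diameter, with the same stud. Not to be moved. Origin at the centre of its underside.
- strip_plate: Brass strip plate, 90 x 20 mm, with the same stud. Not to be moved. Origin at the centre of its underside.
Not all that is in view belongs to the job. Leave any white look-alike of the part that bears plate_center alone.

How it is judged (in metres and radians):
On the way, in this order (a step that is already met when the one before it is completed fails the run):
1. the lock plate lies flat in the nest and is let go (x of plate_center in the frame of nest between -0.005 and 0.005 m and y of plate_center in the frame of nest between -0.005 and 0.005 m and z of plate_center in the frame of nest below 0.0195 m and angle between plate_center's own z axis and vertical below 0.1 rad and angle between the x axis of plate_center and the x axis of nest, either way round below 0.17 rad and contact force between the fingers and lock_plate below 0.1 N), for 0.2 s.
2. the knob rests in its park notch, let go (value of joint plunger_turn above 0.85 rad and value of joint plunger_lift between 0.007 and 0.012 m and contact force between the fingers and plunger_turn below 0.1 N), for 0.2 s.
3. the carriage is slid close to the bridge station (value of joint carriage above 0.105 m).
At the end, for the whole second after the job is handed in: The lock plate lies flat in the nest (within 5 mm of its centre either way, underside within 3 mm of its floor, long sides aligned within 0.17 rad), the carriage stands at 0.120 within 3.5 mm, the plunger is within 2 mm of fully down with the knob turned back below 0.25 rad, and all is at rest (x of plate_center in the frame of nest between -0.005 and 0.005 m and y of plate_center in the frame of nest between -0.005 and 0.005 m and z of plate_center in the frame of nest below 0.0195 m and angle between plate_center's own z axis and vertical below 0.1 rad and angle between the x axis of plate_center and the x axis of nest, either way round below 0.17 rad and value of joint carriage between 0.1165 and 0.1235 m and value of joint plunger_lift below 0.002 m and value of joint plunger_turn below 0.25 rad and velocity of joint carriage below 0.005 m/s and linear speed of lock_plate below 0.01 m/s); the robot touches nothing.
It fails at once if the round plate or the strip plate is moved by more than 30 mm (distance of any of round_plate, strip_plate from where it was at the start of the episode above 0.03 m).
It also fails if it takes over 72 s, if anything falls off the work surface, if the arm or the gripper's body presses on something with over 40 N, if the wrist force passes 120 N, or if a joint passes its speed limit or range.

## Robot

A 6-joint arm with a two-finger parallel gripper is mounted at the origin on the work surface. World frame = base frame: x ahead of the robot, y to its left, z up, the work surface at z = 0. Lengths are in mm, angles in rad, forces in N, time in s.
With the tool pointing down it reaches from about 275 to 975 mm from the base axis. Payload 8.4 kg.
Tool frame: the origin (TCP) lies midway between the tips of the shut fingers; the grasp point (between the pads) lies 19 mm behind it; z points along the fingers, y is the direction in which the jaws open and shut (so a half turn about z gives the same grasp; the last joint's range is limited). The gripper opens to 92 mm and grips with 3 to 60 N. Pads are 20 mm wide; open, the fingers measure 128 mm over their backs; the gripper's body (75 mm by 189 mm) begins 69 mm behind the grasp point.
Start: joints at [1.284, 0.353, 1.633, -0, 1.155, -0.002], TCP at [175.602, 599.826, 214.583] pointing down, gripper open.
Joint ranges: [-2.63, 2.63], [-0.92, 2.1], [0.06, 2.66], [-1.3, 4.44], [0, 2.69], [-3.02, 3.02]. Speed limits (rad/s): [2.22, 2.22, 2.79, 3.14, 3.14, 3.14].

## Interface

Orientations are given as a unit quaternion [w, x, y, z].
In Python, from station import bot gives the robot as it stands.
- The arm moves only by the shell command python3 -m handwheel 'ROWS' [OPENING] [FORCE]. ROWS is text: rows parted by semicolons, each of 4 numbers parted by spaces: the shift along the tool's x, y, z in mm, then the turn about the tool's z in rad. In form: tx ty tz spin; .... A call has 1 to 5 rows; each row shifts and turns the commanded pose from where the row before left it, along the tool's axes as they then stand; what a row does not reach is not made up. A row lasts 1/12 s, in which the tool goes at most 41.7 mm and 7.16 degrees, less where a joint would pass 70% of its speed; a pose out of reach is approached as far as the arm can. A call is refused whole if a number of a shift passes 41.7 or a number of a turn 0.125, either way. A call with a gripper value outside its range is refused whole. OPENING is the opening, from 0 (shut) to 1 (fully open), set as the call begins (- or left out, the last holds). The fingers move at their own pace and stop on an object; FORCE is the grip in N (left out, the last holds). Time passes only in rows, so rows that do not move let the fingers close. It gives the time, the measured TCP pose, the force and the opening at its end, in the units of the state.
- bot.state(): the state, without advancing time (a new reading comes with each control period).
- bot.get_image(name): name is "scene" or "top" or "wrist"; returns the picture (384x512x3 uint8, red, green, blue); there is no depth.
- bot.calibration(name): a dict with "intrinsics" (3x3 intrinsics, pixels), "rvec" (rotation vector, rad) and "tvec" (3), from world to camera coordinates, as OpenCV has them. Camera axes: x right, y down, z forward; pixel columns grow to the right and rows downward; lengths in mm; the calibration is good to about 2 mm. A picture is of the moment at which its call begins: read the wrist's pose just before it. calibration takes no time and is no camera call; for the wrist camera it gives the pose at the moment of the call.
- bot.hand_in(): hands the job in, once; it reports no verdict.
The state is a dict: "time_s": time; "qpos": joint angles; "qd": joint speeds; "joint_torque": joint torques, N m; "tool_pos": TCP position; "orientation": TCP orientation; "wrist_force": force on the tool from outside, world axes, zero at the start; "wrist_torque": the same for the moment, N m; "finger_gap": opening from 0.0 (shut) to 1.0 (fully open).
Only numpy, scipy, OpenCV 4.12 (cv2) and the standard library are available. Lean on these libraries where they do the work, as an engineer would, in place of code of your own. Each camera call takes 0.05 s, during which the arm holds its last target.

## Working session

There is one attempt and no reset: what is moved stays moved. The work goes in short steps, Python scripts to look and compute and a shell command to move; the robot and the scene stay as the last step left them, time stands still between calls to the robot, and variables do not carry over. Pictures are saved under pics/ and viewed, and the job is handed in when it is done.

```bash
ls; mkdir -p pics; python3 - <<'E'
from station import bot
import cv2
s=bot.state();print(s)
for n in("scene","top","wrist"):
    c=bot.calibration(n);print(n,c)
    cv2.imwrite(f"pics/{n}0.png",bot.get_image(n)[:,:,::-1])
E
```

```text
pics
{'time_s': 0.0, 'qpos': array([ 1.28356582e+00,  3.53664200e-01,  1.63415352e+00, -2.46433403e-05,
        1.15517251e+00, -2.39486216e-03]), 'qd': array([-4.74461451e-04,  1.08424947e-03,  1.70341619e-04, -1.66098390e-06,
        8.16225125e-04, -4.65472346e-04]), 'joint_torque': array([-9.86351261e-04, -5.93825912e+01, -3.34219015e+01,  6.95522153e-02,
        2.32060550e-02, -1.51672230e-04]), 'tool_pos': array([175.48710337, 599.33392021, 213.84536629]), 'orientation': array([-8.96889624e-05,  1.41931903e-01,  9.89876177e-01, -6.93100900e-04]), 'wrist_force': array([ 0.16731818,  0.54661333, -0.90556689]), 'wrist_torque': array([ 0.03429079, -0.01133525, -0.04278052]), 'finger_gap': 1.0008072816394857}
scene {'intrinsics': array([[366.03253189,   0.        , 251.73130298],
       [  0.        , 366.03253189, 195.51082361],
       [  0.        ,   0.        ,   1.        ]]), 'rvec': array([ 1.61249558,  2.05595927, -0.7166068 ]), 'tvec': array([ 252.86595797, -328.51708539, 1133.90836923])}
top {'intrinsics': array([[391.38434803,   0.        , 256.12585346],
       [  0.        , 391.38434803, 191.54696471],
       [  0.        ,   0.        ,   1.        ]]), 'rvec': array([ 2.16888713, -2.23307016,  0.07804192]), 'tvec': array([-136.41023876,  514.09004722,  932.85166933])}
wrist {'intrinsics': array([[310.32464716,   0.        , 256.27986748],
       [  0.        , 310.32464716, 196.50328532],
       [  0.        ,   0.        ,   1.        ]]), 'rvec': array([-2.35240484, -1.76205671, -0.21590136]), 'tvec': array([-625.27884853,  -27.00516693,  389.68728197])}
```

View pics/scene0.png

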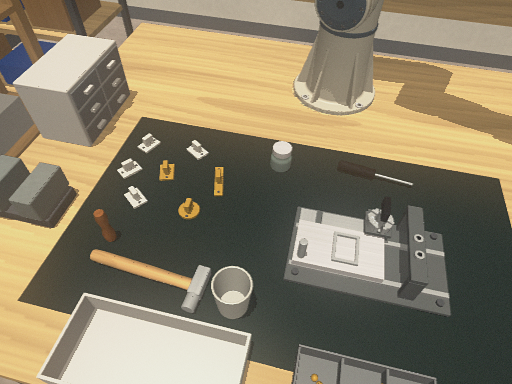

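View pics/top0.png

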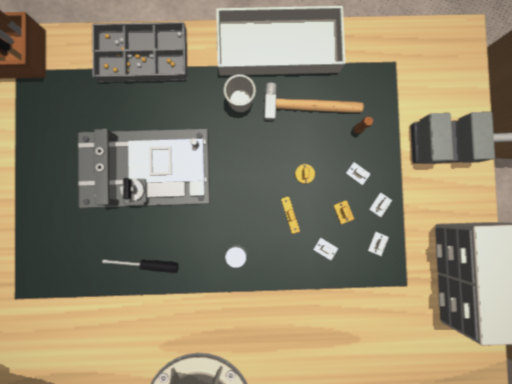

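View pics/wrist0.png

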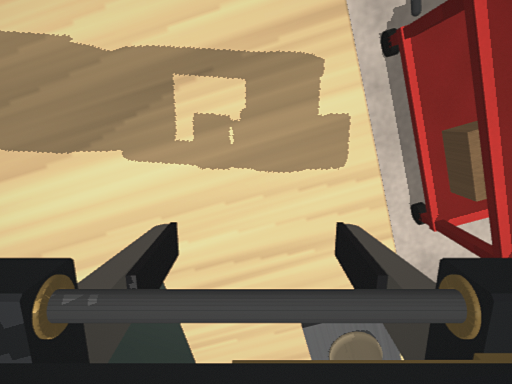

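The lock plate candidates in top are the brass rectangle (344,212), brass round (305,173), brass strip (290,214), and white look-alikes at (358,173), (381,205), (378,244) and (325,248). Only (344,212) is both brass and rectangular with about 50x34 proportions. I'll confirm it in an enlarged crop.

```bash
cat > h.py <<'E'
import numpy as np, cv2
from station import bot
def cal(n):
    c=bot.calibration(n); return c["intrinsics"],np.array(c["rvec"]),np.array(c["tvec"])
def unproj(n,uv,z,c=None):
    K,r,t=c or cal(n); R=cv2.Rodrigues(r)[0]
    d=R.T@np.linalg.inv(K)@np.array([uv[0],uv[1],1.0]); o=-R.T@t
    return o+d*(z-o[2])/d[2]
def proj(n,P,c=None):
    K,r,t=c or cal(n); return cv2.projectPoints(np.array(P,float).reshape(-1,3),r,t,K,None)[0].reshape(-1,2)
E
python3 - <<'E'
import cv2
im=cv2.imread("pics/top0.png")
a=cv2.resize(im[120:216,70:218],None,fx=5,fy=5,interpolation=cv2.INTER_CUBIC);cv2.imwrite("pics/jig_t.png",a)
a=cv2.resize(im[155:265,270:400],None,fx=5,fy=5,interpolation=cv2.INTER_CUBIC);cv2.imwrite("pics/pl_t.png",a)
im=cv2.imread("pics/scene0.png")
a=cv2.resize(im[190:320,280:460],None,fx=4,fy=4,interpolation=cv2.INTER_CUBIC);cv2.imwrite("pics/jig_s.png",a)
E
```

```text
(no output)
```

View pics/jig_t.png

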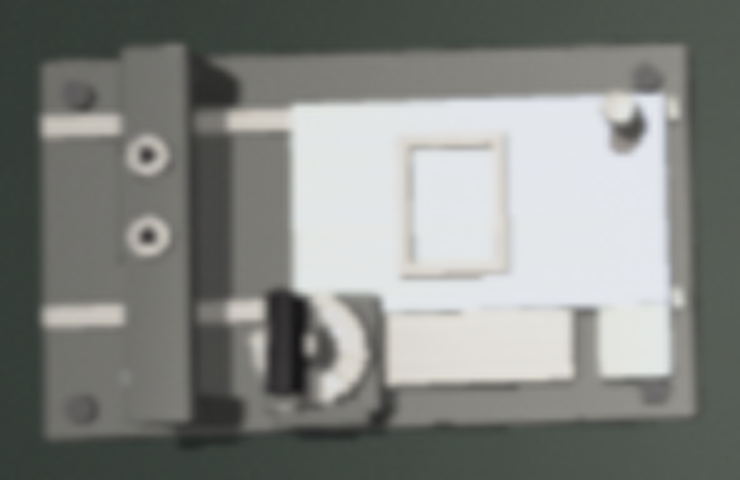

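View pics/pl_t.png

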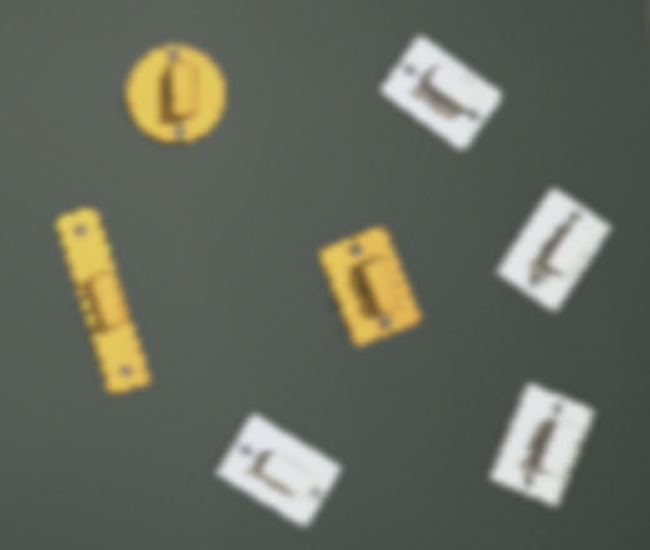

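View pics/jig_s.png

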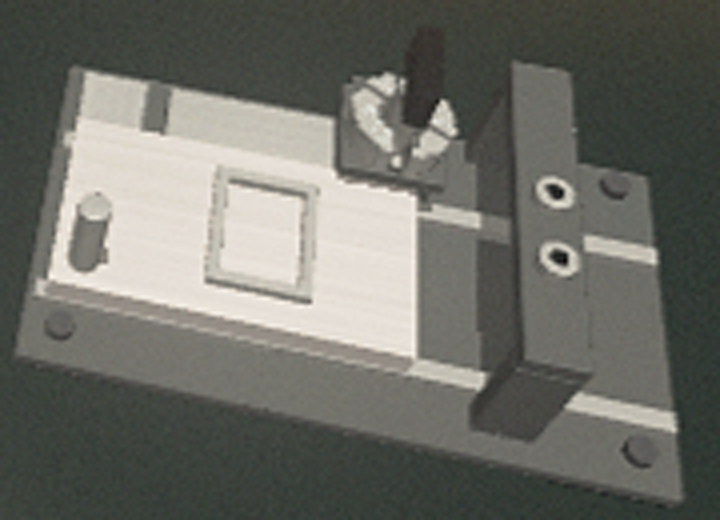

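```bash
cat > fit.py <<'E'
from h import *
from scipy.optimize import least_squares
def fit(obs,x0):
    # obs: list of (cam, uv, local xyz)
    cs={n:cal(n) for n in {o[0] for o in obs}}
    def f(p):
        c,s=np.cos(p[2]),np.sin(p[2]);r=[]
        for n,uv,L in obs:
            P=[p[0]+c*L[0]-s*L[1],p[1]+s*L[0]+c*L[1],L[2]]
            r+=list(proj(n,P,cs[n])[0]-uv)
        return np.array(r)
    q=least_squares(f,x0); return q.x,f(q.x).reshape(-1,2)
E
python3 - <<'E'
from fit import *
T=lambda u,v:((u+.5)/5-.5+70,(v+.5)/5-.5+120)
S=lambda u,v:((u+.5)/4-.5+280,(v+.5)/4-.5+190)
X,Y=92.5,157.5
# jig
ot=[("top",T(42,62),(X,Y,12)),("top",T(685,45),(X,-Y,12)),("top",T(695,412),(-X,-Y,12)),("top",T(45,438),(-X,Y,12))]
# nest outer
nt=[("top",T(397,135),(33.5,-60+25.5,41)),("top",T(508,133),(33.5,-60-25.5,41)),("top",T(510,270),(-33.5,-60-25.5,41)),("top",T(400,277),(-33.5,-60+25.5,41))]
os_=[("scene",S(18,352),(X,-Y,12)),("scene",S(682,500),(X,Y,12)),("scene",S(648,175),(-X,Y,12))]
ns=[("scene",S(205,282),(33.5,-85.5,41)),("scene",S(310,301),(33.5,-34.5,41)),("scene",S(319,187),(-33.5,-34.5,41)),("scene",S(222,167),(-33.5,-85.5,41))]
for nm,o in(("t",ot),("tn",ot+nt),("s",os_),("sn",os_+ns),("all",ot+nt+os_+ns)):
    p,r=fit(o,[400,200,0]);print(nm,p.round(4),r.round(1).tolist())
P=lambda u,v:((u+.5)/5-.5+270,(v+.5)/5-.5+155)
# plate: long axis from (350,238)to(391,333)
pl=[("top",P(318,251),(25,17,7)),("top",P(384,225),(25,-17,7)),("top",P(424,320),(-25,-17,7)),("top",P(359,349),(-25,17,7))]
p,r=fit(pl,[350,-150,0.3]);print("plate",p,r.round(1).tolist())
print(unproj("top",P(175,92),7),unproj("top",P(104,300),7))
E
```

```text
t [5.770712e+02 1.211632e+02 5.200000e-03] [[-0.6, -0.4], [0.4, -1.1], [0.6, 1.1], [-0.4, 0.4]]
tn [5.826039e+02 1.270896e+02 1.480000e-02] [[-3.4, -2.0], [-2.4, -3.8], [-1.6, -1.8], [-2.5, -1.2], [2.5, 2.2], [1.9, 1.7], [2.5, 2.5], [2.7, 2.1]]
s [5.774677e+02 1.193221e+02 3.100000e-03] [[-1.4, -0.2], [1.1, 0.1], [0.3, -0.5]]
sn [5.843209e+02 1.260362e+02 2.150000e-02] [[2.0, 5.3], [6.1, 3.2], [2.9, 1.5], [-2.3, -3.7], [-2.1, -3.3], [-3.1, -3.2], [-3.9, -2.8]]
all [5.833753e+02 1.265806e+02 1.760000e-02] [[-3.3, -2.1], [-2.4, -4.3], [-1.3, -2.3], [-2.2, -1.4], [2.7, 1.8], [2.1, 1.3], [2.7, 2.1], [3.0, 1.7], [2.2, 4.6], [6.2, 3.1], [3.3, 1.4], [-2.0, -4.2], [-1.8, -3.8], [-2.8, -3.6], [-3.5, -3.3]]
plate [ 4.54522406e+02 -3.64401660e+02  3.60742418e-01] [[0.3, 0.2], [-0.2, 0.1], [-0.2, 0.1], [0.1, -0.4]]
[ 552.49779714 -271.76783486    7.        ] [ 451.66214857 -233.37273713    7.        ]
```

```bash
python3 - <<'E'
import cv2
im=cv2.imread("pics/scene0.png")
cv2.imwrite("pics/pl_s.png",cv2.resize(im[125:225,110:240],None,fx=6,fy=6,interpolation=cv2.INTER_CUBIC))
E
```

```text
(no output)
```

View pics/pl_s.png

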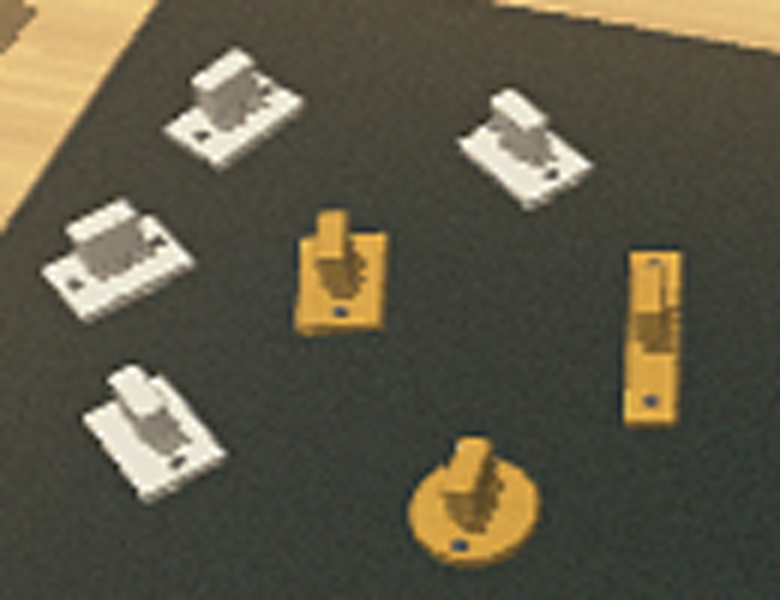

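Top crop: the brass rectangle at (344,212) is the lock plate, with a dark hole at each end. The scene view agrees at about (167,170). The jig base isn't centred on the nest and bridge origin, so I'll fit the base offset separately.

```bash
python3 - <<'E'
from fit import *
T=lambda u,v:((u+.5)/5-.5+70,(v+.5)/5-.5+120)
S=lambda u,v:((u+.5)/4-.5+280,(v+.5)/4-.5+190)
X,Y=92.5,157.5
ot=[("top",T(42,62),(X,Y,12)),("top",T(685,45),(X,-Y,12)),("top",T(695,412),(-X,-Y,12)),("top",T(45,438),(-X,Y,12))]
os_=[("scene",S(18,352),(X,-Y,12)),("scene",S(682,500),(X,Y,12)),("scene",S(648,175),(-X,Y,12))]
nt=[("top",T(397,135),(33.5,25.5,41)),("top",T(508,133),(33.5,-25.5,41)),("top",T(510,270),(-33.5,-25.5,41)),("top",T(400,277),(-33.5,25.5,41))]
nt+=[("top",T(410,147),(27.5,19.5,41)),("top",T(495,147),(27.5,-19.5,41)),("top",T(495,262),(-27.5,-19.5,41)),("top",T(411,265),(-27.5,19.5,41))]
ns=[("scene",S(205,282),(33.5,-25.5,41)),("scene",S(310,301),(33.5,25.5,41)),("scene",S(319,187),(-33.5,25.5,41)),("scene",S(222,167),(-33.5,-25.5,41))]
for nm,o in(("base t",ot),("base s",os_),("base",ot+os_),("nest t",nt),("nest s",ns),("nest",nt+ns)):
    p,r=fit(o,[550,120,0]);print(nm,p.round(4),np.abs(r).max().round(1))
print("post",unproj("top",T(617,107),85),unproj("scene",S(97,207),85))
print("knob",unproj("top",T(287,343),112),unproj("scene",S(429,40),112))
print("sleeves",[unproj("top",T(*a),94) for a in((148,155),(148,236))],[unproj("scene",S(*a),94) for a in((556,192),(559,258))])
Pp=lambda u,v:((u+.5)/5-.5+270,(v+.5)/5-.5+155)
Ps=lambda u,v:((u+.5)/6-.5+110,(v+.5)/6-.5+125)
pl=[("top",Pp(318,251),(25,17,7)),("top",Pp(384,225),(25,-17,7)),("top",Pp(424,320),(-25,-17,7)),("top",Pp(359,349),(-25,17,7))]
ps=[("scene",Ps(386,233),(-25,17,7)),("scene",Ps(383,325),(25,17,7)),("scene",Ps(298,328),(25,-17,7)),("scene",Ps(303,238),(-25,-17,7))]
for o in(pl,ps,pl+ps): print(fit(o,[450,-360,.36]))
print(fit(pl+ps,[450,-360,.36])[0])
print("studtop",unproj("top",Pp(385,290),33))
E
```

```text
base t [5.770712e+02 1.211632e+02 5.200000e-03] 1.1
base s [5.774677e+02 1.193221e+02 3.100000e-03] 1.4
base [5.771661e+02 1.201722e+02 3.800000e-03] 1.6
nest t [ 5.88324e+02  7.29223e+01 -6.00000e-04] 0.7
nest s [ 5.918392e+02  7.214110e+01 -8.000000e-03] 0.7
nest [ 5.894801e+02  7.269230e+01 -4.000000e-03] 1.7
post [624.23742565 -11.28045743  85.        ] [626.03140093 -12.08380222  85.        ]
knob [519.87897612 129.52769473 112.        ] [509.24043722 130.93341231 112.        ]
sleeves [array([606.59771807, 195.57885976,  94.        ]), array([570.44383766, 195.85302055,  94.        ])] [array([571.71882641, 194.38354662,  94.        ]), array([607.98202955, 193.94685815,  94.        ])]
(array([ 4.54522406e+02, -3.64401660e+02,  3.60742427e-01]), array([[ 0.28497757,  0.22082172],
       [-0.17388586,  0.14078013],
       [-0.17518318,  0.06263854],
       [ 0.06341116, -0.42126638]]))
(array([ 4.57149208e+02, -3.64727172e+02,  3.40757483e-01]), array([[ 0.08025715,  0.09435144],
       [ 0.0179081 , -0.34013494],
       [-0.15932392,  0.11686963],
       [ 0.06640271,  0.14004679]]))
(array([ 4.55551398e+02, -3.64756020e+02,  3.51188174e-01]), array([[ 0.47652038, -0.3022895 ],
       [ 0.06764617, -0.2583884 ],
       [-0.11303716, -0.26500141],
       [ 0.07488463, -0.87326047],
       [ 0.19801473, -0.39807995],
       [ 0.35962721, -0.88379098],
       [ 0.19492313, -0.31998785],
       [ 0.19450571, -0.25261751]]))
[ 4.55551398e+02 -3.64756020e+02  3.51188174e-01]
studtop [ 452.61532417 -364.65462189   33.        ]
```

```bash
python3 -m handwheel '0 0 0 0.12;0 0 0 0.12;0 0 0 0.12;0 0 0 0.12;0 0 0 0.12' 0.45 20; python3 -m handwheel '0 0 0 0.12;0 0 0 0.12;0 0 0 0.12;0 0 0 0.12;0 0 0 0.12'
```

```text
time_s: 0.57
tool_pos: [175.5, 599.6, 214.2]
orientation: [0.0, 0.431, 0.902, -0.0]
wrist_force: [0.4, -0.1, 0.4]
finger_gap: 0.661
time_s: 0.98
tool_pos: [175.5, 599.6, 214.3]
orientation: [0.0, 0.678, 0.735, -0.0]
wrist_force: [-0.7, 0.2, 0.3]
finger_gap: 0.447
```

```bash
M(){ :; }; python3 -m handwheel '-30 12 0 0;-38 12 0 0;-38 12 0 0;-38 12 0 0;-38 12 0 0'; python3 -m handwheel '-38 12 0 0;-38 12 0 0;-38 12 0 0;-38 12 0 0;-38 12 0 0'; python3 -m handwheel '-38 8 0 0;-38 8 0 0;-38 8 0 0;-38 8 0 0;-38 8 0 0';python3 -m handwheel '-38 8 0 0;-38 8 0 0;-38 0 0 0;-38 0 0 0;-38 0 0 0'
```

```text
time_s: 1.4
tool_pos: [251.2, 421.8, 214.3]
orientation: [0.0, 0.676, 0.737, -0.0]
wrist_force: [1.0, -0.2, 0.9]
finger_gap: 0.449
time_s: 1.82
tool_pos: [327.2, 237.7, 214.6]
orientation: [0.0, 0.676, 0.737, 0.0]
wrist_force: [0.4, 0.7, 0.3]
finger_gap: 0.449
time_s: 2.23
tool_pos: [383.3, 51.8, 214.7]
orientation: [0.0, 0.676, 0.737, 0.0]
wrist_force: [0.1, 0.6, 0.3]
finger_gap: 0.448
time_s: 2.65
tool_pos: [415.2, -136.3, 214.6]
orientation: [0.0, 0.676, 0.737, 0.0]
wrist_force: [0.4, 0.6, 0.0]
finger_gap: 0.45
```

```bash
python3 -m handwheel '-20 0 0 0.12;0 0 0 0.12;0 0 0 0.12;0 0 0 0.12;0 0 0 0.12'; python3 -m handwheel '0 0 0 0.12;0 0 0 0.12;0 0 0 0.12;0 0 0 0.12;0 0 0 0.12'; python3 -m handwheel '0 0 0 0.106; 0 0 0 0'
python3 - <<'E'
from h import *
s=bot.state();q=s["orientation"];p=s["tool_pos"];a=2*np.arctan2(q[2],q[1]);print(p,a,s["qpos"])
x=np.array([np.cos(a),np.sin(a)]);y=np.array([np.sin(a),-np.cos(a)])
d=np.array([455.5,-364.8])-p[:2];print(x@d,y@d)
E
```

```text
time_s: 3.07
tool_pos: [417.0, -154.4, 214.4]
orientation: [-0.0, 0.865, 0.501, -0.0]
wrist_force: [-0.6, -0.1, 0.4]
finger_gap: 0.448
time_s: 3.48
tool_pos: [417.1, -154.1, 214.4]
orientation: [-0.0, 0.975, 0.224, -0.0]
wrist_force: [-0.5, 0.6, 0.9]
finger_gap: 0.447
time_s: 3.65
tool_pos: [417.1, -154.2, 214.5]
orientation: [-0.0, 0.985, 0.172, -0.0]
wrist_force: [-0.4, -0.4, 0.8]
finger_gap: 0.449
[ 417.13130649 -154.18315289  214.47998831] 0.34599320272322254 [-3.57393948e-01  6.70612990e-02  2.00035378e+00 -4.38204375e-05
  1.07437845e+00  8.67430050e-01]
-35.33181194555033 211.1475218750179
```

```bash
python3 -m handwheel '-7 40 0 0;-7 40 10 0;-7 40 15 0;-7 40 15 0;-7 40 15 0'; python3 -m handwheel '0 11 5 0;0 0 0 0;0 0 0 0'
python3 - <<'E'
from h import *
s=bot.state();print(s["tool_pos"],s["orientation"])
c=cal("wrist");im=bot.get_image("wrist")[:,:,::-1].copy()
cv2.imwrite("pics/w1raw.png",im)
print(proj("wrist",[[455.5,-364.8,33],[455.5,-364.8,7]],c))
cv2.imwrite("pics/w1.png",im)
print(c)
E
```

```text
time_s: 4.07
tool_pos: [452.3, -351.3, 160.7]
orientation: [0.0, 0.984, 0.177, 0.0]
wrist_force: [1.0, 0.7, 0.1]
finger_gap: 0.447
time_s: 4.32
tool_pos: [455.5, -359.2, 155.7]
orientation: [-0.001, 0.985, 0.175, -0.001]
wrist_force: [0.4, 0.2, 0.1]
finger_gap: 0.452
[ 455.47338457 -359.19985237  155.67644009] [-8.85224755e-04  9.84574827e-01  1.74960862e-01 -5.67561026e-04]
[[262.78172417 193.1802222 ]
 [262.35422066 187.49747927]]
(array([[310.32464716,   0.        , 256.27986748],
       [  0.        , 310.32464716, 196.50328532],
       [  0.        ,   0.        ,   1.        ]]), array([-2.4081063,  1.681055 ,  0.2089496]), array([-492.92106694,  281.61333988,  407.80683062]))
```

View pics/w1.png

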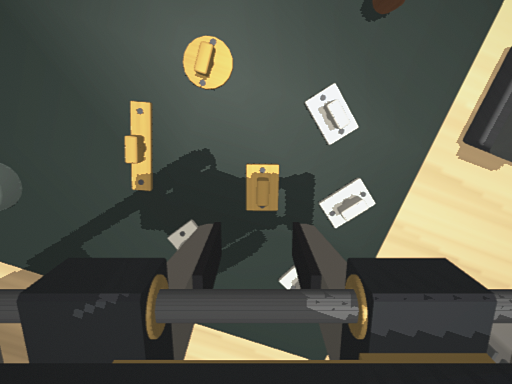

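Wrist picture: the brass rectangle is centred at (262.5,188), where the prediction was (262.4,187.5), and its edges are aligned with the tool. The white look-alikes are clear of the jaws. I'm descending.

```bash
python3 -m handwheel '-2 5 0 0;0 0 35 0;0 0 35 0;0 0 30 0;0 0 20 0'; python3 -m handwheel '0 0 10 0;0 0 10 0;0 0 4 0;0 0 0 0;0 0 0 0'
python3 - <<'E'
from h import *
s=bot.state();print(s["tool_pos"],s["orientation"],s["wrist_force"])
im=bot.get_image("wrist")[:,:,::-1].copy()
cv2.imwrite("pics/w2.png",im)
E
```

```text
time_s: 4.78
tool_pos: [455.3, -363.4, 34.9]
orientation: [-0.0, 0.984, 0.176, -0.0]
wrist_force: [0.6, 0.7, 0.0]
finger_gap: 0.451
time_s: 5.2
tool_pos: [456.6, -365.5, 13.4]
orientation: [0.001, 0.985, 0.175, 0.0]
wrist_force: [-0.0, 0.2, -0.2]
finger_gap: 0.449
[ 456.57152097 -365.47417529   13.35443149] [5.59281213e-04 9.84625497e-01 1.74677092e-01 4.81871787e-04] [-0.01434731  0.15910263 -0.24129274]
```

View pics/w2.png

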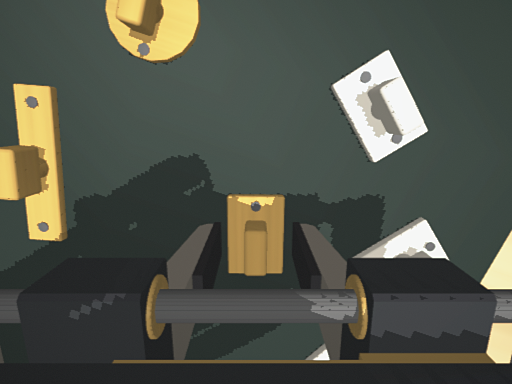

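The head stands midway between the fingers at (256,250), so I'm closing.

```bash
python3 -m handwheel '0 0 2 0;0 0 0 0;0 0 0 0;0 0 0 0;0 0 0 0' 0 30; python3 -m handwheel '0 0 0 0;0 0 0 0;0 0 0 0'; python3 -m handwheel '0 0 -5 0;0 0 -15 0;0 0 -35 0;0 0 -35 0;0 0 -10 0'
python3 - <<'E'
from h import *
s=bot.state();print(s["tool_pos"],s["orientation"],s["wrist_force"],s["finger_gap"])
im=bot.get_image("wrist")[:,:,::-1].copy()
cv2.imwrite("pics/w3.png",im)
E
```

```text
time_s: 5.67
tool_pos: [456.0, -365.2, 10.5]
orientation: [0.0, 0.985, 0.174, 0.0]
wrist_force: [-0.8, 1.0, 2.3]
finger_gap: 0.128
time_s: 5.92
tool_pos: [456.0, -365.2, 10.5]
orientation: [0.0, 0.985, 0.175, 0.0]
wrist_force: [-0.9, 0.2, 2.7]
finger_gap: 0.126
time_s: 6.33
tool_pos: [457.8, -366.6, 115.0]
orientation: [0.002, 0.985, 0.174, 0.002]
wrist_force: [0.5, -0.9, -1.1]
finger_gap: 0.125
[ 457.80569166 -366.61149853  115.03004845] [0.00212806 0.98465522 0.17448772 0.00189837] [ 0.4708764  -0.86843296 -1.11997395] 0.12499801462176284
```

View pics/w3.png

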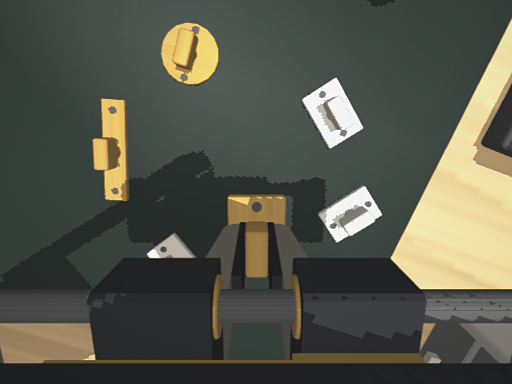

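```bash
python3 -m handwheel '0 0 -25 0;0 0 0 0'; python3 - <<'E'
from h import *
s=bot.state();p=s["tool_pos"];q=s["orientation"];a=2*np.arctan2(q[2],q[1]);c=cal("wrist")
x=np.array([np.cos(a),np.sin(a)]);y=np.array([np.sin(a),-np.cos(a)]);print(p,a)
for uv in((227,195),(286,195),(257,207)):
    P=unproj("wrist",uv,p[2]-3.5,c);d=P[:2]-p[:2];print(uv,x@d,y@d)
t=np.array([589.5,30.7]);d=t-p[:2];print(x@d,y@d)
E
```

```text
time_s: 6.55
tool_pos: [457.0, -366.0, 137.8]
orientation: [0.001, 0.985, 0.175, 0.001]
wrist_force: [0.4, -1.0, -0.1]
finger_gap: 0.127
[ 457.04787487 -365.99987327  137.80679384] 0.35085579912024506
(227, 195) 25.199497760722515 -17.59014858539842
(286, 195) 25.173637018220038 16.54092323687565
(257, 207) 17.979382768875855 -0.23672121364951249
260.7293778851713 -327.00848064735214
```

```bash
python3 -m handwheel '0 0 -20 0.12;0 0 -20 0.12;0 0 0 0.111;0 -20 0 0;0 -35 0 0'; python3 -m handwheel '8 -38 0 0;8 -38 0 0;8 -38 0 0;8 -38 0 0;8 -38 0 0'; python3 -m handwheel '8 -38 0 0;8 -38 0 0;8 -38 0 0;8 -38 0 0;8 -38 0 0';python3 -m handwheel '0 0 0 0;0 0 0 0;0 0 0 0'
python3 - <<'E'
from h import *
s=bot.state();print(s["tool_pos"],s["orientation"],s["wrist_force"],s["finger_gap"])
c=cal("wrist");np.save("c4.npy",np.array(c,dtype=object),allow_pickle=True)
im=bot.get_image("wrist")[:,:,::-1].copy()
cv2.imwrite("pics/w4.png",im)
print(proj("wrist",[[589.5,72.7,41]],c))
E
```

```text
time_s: 6.97
tool_pos: [455.9, -311.7, 174.0]
orientation: [0.0, 1.0, -0.002, 0.0]
wrist_force: [0.1, 1.0, -0.3]
finger_gap: 0.129
time_s: 7.38
tool_pos: [495.3, -118.2, 173.7]
orientation: [-0.0, 1.0, -0.0, -0.001]
wrist_force: [0.9, -0.6, -1.1]
finger_gap: 0.127
time_s: 7.8
tool_pos: [535.4, 71.8, 173.6]
orientation: [0.0, 1.0, -0.0, -0.001]
wrist_force: [0.4, -0.4, -1.7]
finger_gap: 0.125
time_s: 8.05
tool_pos: [535.2, 69.7, 173.9]
orientation: [0.0, 1.0, 0.0, -0.001]
wrist_force: [-0.1, 0.0, -0.6]
finger_gap: 0.129
[535.15776654  69.72376873 173.9131076 ] [ 3.12958598e-04  9.99999336e-01  4.41355111e-04 -1.01704123e-03] [-0.07999508  0.03639196 -0.60543596] 0.1285424933146471Traceback (most recent call last):
  File "<stdin>", line 3, in <module>
ValueError: could not broadcast input array from shape (3,3) into shape (3,)
```

```bash

python3 - <<'E'
from h import *
import pickle
c=cal("wrist");pickle.dump(c,open("c4.pkl","wb"))
im=bot.get_image("wrist")[:,:,::-1].copy()
cv2.imwrite("pics/w4.png",cv2.resize(im[:260,100:420],None,fx=2.3,fy=2.3,interpolation=cv2.INTER_CUBIC))
print(proj("wrist",[[589.5,72.7,41]],c))
E
```

```text
[[254.05640381 133.19694984]]
```

View pics/w4.png

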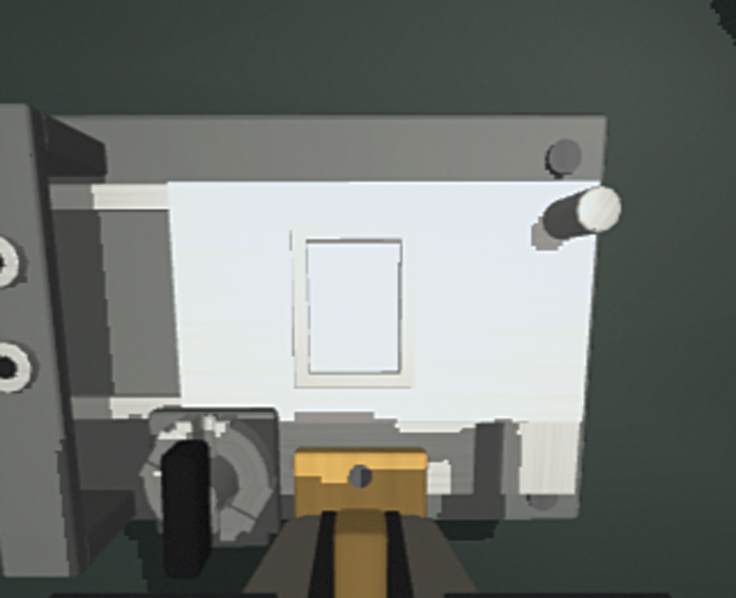

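Wrist crop: the nest's inner frame is centred at crop (354,306), which is pixel (253.9,133.3). The prediction was (254.1,133.2), so they agree. The post top is at crop (600,208) and the knob at (186,510).

```bash

python3 - <<'E'
from fit import *
import fit,pickle
c=pickle.load(open("c4.pkl","rb"))
fit.cal=lambda n:c
W=lambda u,v:((u+.5)/2.3-.5+100,(v+.5)/2.3-.5)
o=[("wrist",W(306,240),(27.5,19.5,41)),("wrist",W(401,240),(27.5,-19.5,41)),("wrist",W(402,373),(-27.5,-19.5,41)),("wrist",W(308,373),(-27.5,19.5,41)),("wrist",W(412,387),(-33.5,-25.5,41)),("wrist",W(294,387),(-33.5,25.5,41))]
print(fit.fit(o,[590,72,0]))
print("post",unproj("wrist",W(600,208),85,c),"knob front/back top",unproj("wrist",W(187,440),112,c),unproj("wrist",W(187,575),112,c),unproj("wrist",W(162,445),112,c),unproj("wrist",W(209,445),112,c))
s=bot.state();print(s["tool_pos"])
E
```

```text
(array([5.89167467e+02, 7.32050109e+01, 9.32586259e-04]), array([[-0.07593144, -0.37830078],
       [ 0.17419511, -0.38975377],
       [-1.03364539,  0.21746285],
       [ 0.09980091,  0.22251007],
       [ 0.62317997,  0.19645227],
       [ 0.21178295,  0.20222328]]))
post [625.01042868 -12.29225457  85.        ] knob front/back top [548.90805391 128.3993679  112.        ] [500.26453014 131.22418547 112.        ] [547.18079559 136.88040969 112.        ] [547.19471271 121.12419391 112.        ]
[535.24197162  69.08845077 174.19242314]
```

```bash
python3 -m handwheel '18 -1 0 0;20 -2 10 0;16 -1 20 0;0 0 25 0;0 0 30 0'; python3 -m handwheel '0 0 28 0;0 0 0 0;0 0 0 0;0 0 0 0'
python3 - <<'E'
from h import *
s=bot.state();print(s["tool_pos"],s["orientation"],s["wrist_force"],s["finger_gap"])
im=bot.get_image("wrist")[:,:,::-1].copy()
cv2.imwrite("pics/w5.png",cv2.resize(im[:300,100:420],None,fx=2,fy=2,interpolation=cv2.INTER_CUBIC))
E
```

```text
time_s: 8.52
tool_pos: [591.7, 72.1, 90.2]
orientation: [-0.0, 1.0, -0.001, 0.001]
wrist_force: [0.3, -0.3, -0.9]
finger_gap: 0.128
time_s: 8.85
tool_pos: [590.7, 73.0, 63.4]
orientation: [-0.0, 1.0, -0.001, 0.0]
wrist_force: [0.7, -0.0, -0.4]
finger_gap: 0.127
[590.66283976  72.97943115  63.43731718] [-8.01161508e-06  9.99999630e-01 -7.14590975e-04  4.78627627e-04] [ 0.74066091 -0.04349961 -0.43774884] 0.12731831915548136
```

View pics/w5.png

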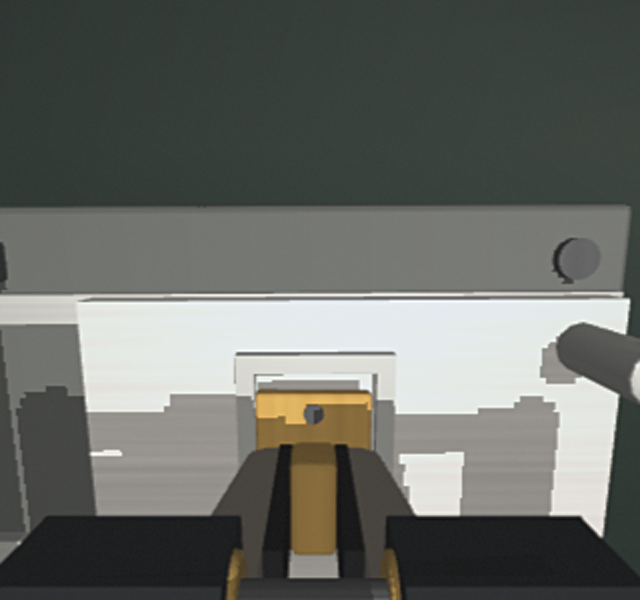

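Plate and nest are centred on each other (crop columns 314 and 313.5). I'm moving 1 mm back and lowering.

```bash
python3 -m handwheel '-1 0 5 0;0 0 5 0;0 0 3 0;0 0 2 0;0 0 0 0'; python3 -m handwheel '0 0 1 0;0 0 0.7 0;0 0 0 0'
```

```text
time_s: 9.32
tool_pos: [588.7, 73.9, 46.9]
orientation: [0.0, 1.0, -0.0, -0.0]
wrist_force: [0.3, -0.1, -1.2]
finger_gap: 0.129
time_s: 9.57
tool_pos: [589.1, 73.9, 45.6]
orientation: [-0.0, 1.0, -0.0, 0.0]
wrist_force: [0.4, -0.1, -1.7]
finger_gap: 0.133
```

```bash
python3 -m handwheel '0 0 0.7 0;0 0 0 0;0 0 0 0'; python3 -m handwheel '0 0 0 0;0 0 0 0;0 0 0 0;0 0 0 0' 0.4; python3 -m handwheel '0 0 -20 0;0 0 -30 0;0 0 -30 0;-20 0 -30 0;-30 0 -10 0';python3 -m handwheel '0 0 0 0;0 0 0 0'
python3 - <<'E'
from h import *
s=bot.state();print(s["tool_pos"],s["orientation"],s["wrist_force"],s["finger_gap"])
im=bot.get_image("wrist")[:,:,::-1].copy()
cv2.imwrite("pics/w6.png",cv2.resize(im[:300,100:420],None,fx=2,fy=2,interpolation=cv2.INTER_CUBIC))
E
```

```text
time_s: 9.82
tool_pos: [589.1, 73.9, 45.5]
orientation: [-0.0, 1.0, -0.0, 0.0]
wrist_force: [-1.4, 0.4, 4.3]
finger_gap: 0.128
time_s: 10.15
tool_pos: [589.0, 73.9, 44.9]
orientation: [0.0, 1.0, -0.0, 0.0]
wrist_force: [-0.2, 0.2, 0.6]
finger_gap: 0.393
time_s: 10.57
tool_pos: [542.7, 74.2, 169.0]
orientation: [-0.0, 1.0, -0.0, 0.004]
wrist_force: [0.7, 0.5, 0.7]
finger_gap: 0.394
time_s: 10.73
tool_pos: [538.6, 73.9, 165.7]
orientation: [-0.0, 1.0, 0.0, 0.001]
wrist_force: [0.2, 0.3, -0.1]
finger_gap: 0.399
[538.6481204   73.92432443 165.73496869] [-9.12903742e-05  9.99999710e-01  4.09713157e-05  7.54695404e-04] [ 0.19775887  0.32833491 -0.13735045] 0.3989021924375539
```

View pics/w6.png

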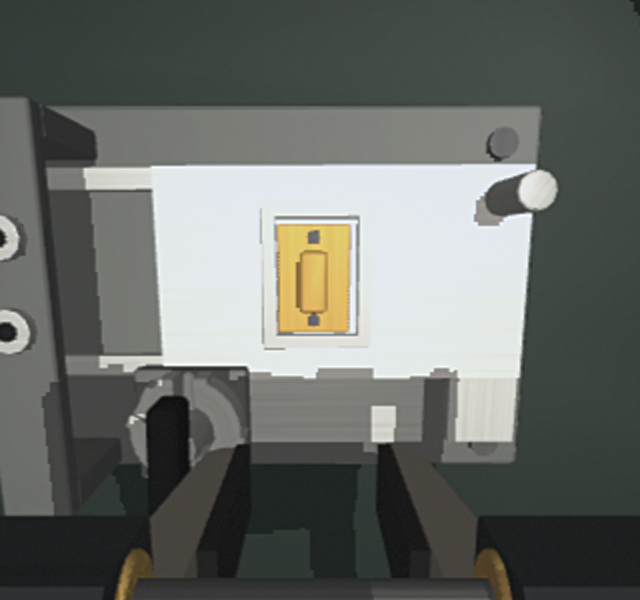

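The plate lies flat in the nest (crop (314,278)). Next I'm looking squarely at the knob.

```bash
python3 -m handwheel '-25 0 -30 0;-25 -20 0 0;-20 -20 0 0;0 -17 0 0;0 0 0 0'; python3 -m handwheel '0 0 0 0;0 0 0 0'
python3 - <<'E'
from h import *
import pickle
s=bot.state();print(s["tool_pos"],s["orientation"])
c=cal("wrist");pickle.dump(c,open("c7.pkl","wb"))
im=bot.get_image("wrist")[:,:,::-1].copy()
cv2.imwrite("pics/w7.png",cv2.resize(im[60:220,160:370],None,fx=3.5,fy=3.5,interpolation=cv2.INTER_CUBIC))
print((proj("wrist",[[521.3+a,133+b,112] for a,b in((23,6.5),(23,-6.5),(-23,-6.5),(-23,6.5))],c)-[160,60])*3.5)
E
```

```text
time_s: 11.2
tool_pos: [469.1, 132.9, 194.3]
orientation: [-0.0, 1.0, 0.001, -0.0]
wrist_force: [1.0, -0.2, -0.1]
finger_gap: 0.402
time_s: 11.37
tool_pos: [469.7, 130.5, 194.3]
orientation: [0.0, 1.0, 0.0, -0.0]
wrist_force: [0.6, 0.3, -0.1]
finger_gap: 0.4
[469.67208117 130.54284715 194.29826979] [ 2.76863973e-04  9.99999907e-01  1.38253762e-04 -2.99581510e-04]
[[300.62764887 174.71722117]
 [358.50158985 174.71946406]
 [357.55448654 378.00983278]
 [302.19489295 377.99940851]]
```

View pics/w7.png

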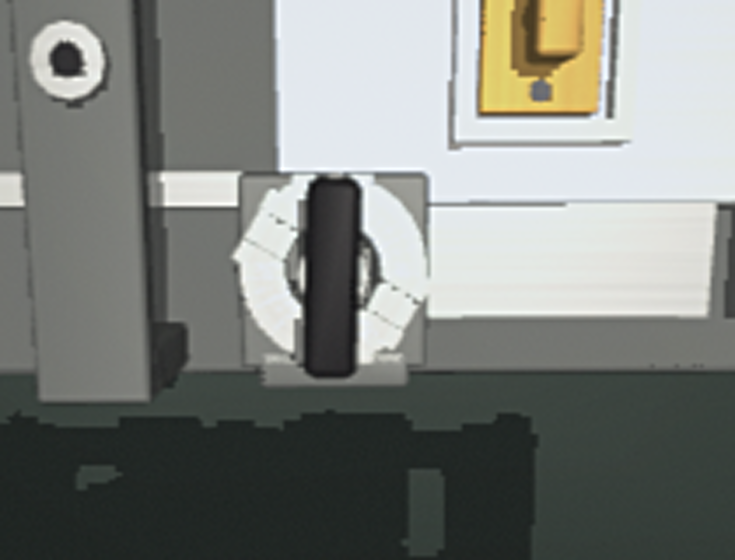

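Knob edges are at crop columns 303–361 against 300.6–358.5 predicted, so its centre is about (521,132.4) with the bar along x. Moving over it, then down.

```bash
python3 -m handwheel '20 -1 0 0;20 -1 10 0;11 0 20 0;0 0 25 0;0 0 20 0'; python3 -m handwheel '0 0 15 0;0 0 10 0;0 0 5 0;0 0 0 0;0 0 0 0'
```

```text
time_s: 11.83
tool_pos: [521.0, 131.8, 118.2]
orientation: [0.0, 1.0, -0.001, -0.0]
wrist_force: [0.1, 0.2, -0.9]
finger_gap: 0.4
time_s: 12.25
tool_pos: [520.5, 132.7, 90.3]
orientation: [-0.0, 1.0, -0.0, 0.0]
wrist_force: [0.5, 0.5, 0.7]
finger_gap: 0.399
```

```bash
python3 -m handwheel '0 0 0 0;0 0 0 0;0 0 0 0;0 0 0 0;0 0 0 0' 0 40; python3 -m handwheel '0 0 -3 0;0 0 -5 0;0 0 -5 0;0 0 -3.5 0;0 0 0 0';python3 -m handwheel '0 0 0 0;0 0 0 0'
```

```text
time_s: 12.67
tool_pos: [520.5, 132.3, 90.6]
orientation: [0.0, 1.0, 0.0, 0.001]
wrist_force: [1.7, -4.0, 3.2]
finger_gap: 0.136
time_s: 13.08
tool_pos: [520.3, 132.3, 106.6]
orientation: [0.0, 1.0, 0.0, 0.0]
wrist_force: [4.4, -4.5, -7.9]
finger_gap: 0.139
time_s: 13.25
tool_pos: [520.3, 132.3, 106.1]
orientation: [0.0, 1.0, 0.0, 0.0]
wrist_force: [3.5, -4.6, -8.5]
finger_gap: 0.139
```

```bash
python3 -m handwheel '0.6 0.6 0 0;0 0 0 -0.06;0 0 0 -0.12;0 0 0 -0.12;0 0 0 0'; python3 -m handwheel '0 0 0 -0.12;0 0 0 -0.12;0 0 0 -0.12;0 0 0 -0.12;0 0 0 0'
```

```text
time_s: 13.67
tool_pos: [520.4, 132.0, 106.0]
orientation: [0.0, 0.988, 0.152, -0.0]
wrist_force: [3.0, -1.7, -7.7]
finger_gap: 0.136
time_s: 14.08
tool_pos: [520.5, 131.9, 106.1]
orientation: [0.0, 0.925, 0.381, -0.0]
wrist_force: [4.2, -4.5, -9.6]
finger_gap: 0.137
```

```bash
python3 -m handwheel '0 0 0 -0.12;0 0 0 -0.12;0 0 0 -0.03;0 0 0 0;0 0 0 0'; python3 -m handwheel '0 0 2 0;0 0 2 0;0 0 1.5 0;0 0 0 0;0 0 0 0'
```

```text
time_s: 14.5
tool_pos: [520.7, 131.8, 106.2]
orientation: [0.0, 0.867, 0.498, -0.0]
wrist_force: [3.9, -4.0, -8.9]
finger_gap: 0.141
time_s: 14.92
tool_pos: [520.7, 131.8, 100.7]
orientation: [0.0, 0.867, 0.498, -0.0]
wrist_force: [3.1, -4.8, -7.9]
finger_gap: 0.14
```

```bash
python3 -m handwheel '0 0 0.7 0;0 0 0.7 0;0 0 0 0'; python3 -m handwheel '0 0 0 0;0 0 0 0;0 0 0 0;0 0 0 0;0 0 0 0' 0.35; python3 -m handwheel '0 0 -15 0;0 0 -25 0;0 0 -30 0;0 0 -10 0;0 0 0 0'
python3 - <<'E'
from h import *
for n in("wrist","scene"):
    im=bot.get_image(n)[:,:,::-1].copy();cv2.imwrite(f"pics/{n}8.png",im)
cv2.imwrite("pics/s8.png",cv2.resize(im[190:320,280:460],None,fx=4,fy=4,interpolation=cv2.INTER_CUBIC))
E
```

```text
time_s: 15.17
tool_pos: [520.8, 131.9, 100.3]
orientation: [0.0, 0.867, 0.498, -0.0]
wrist_force: [-0.4, -5.0, 2.9]
finger_gap: 0.14
time_s: 15.58
tool_pos: [520.6, 132.5, 99.6]
orientation: [-0.0, 0.866, 0.501, 0.0]
wrist_force: [-0.5, -0.8, 0.4]
finger_gap: 0.347
time_s: 16.0
tool_pos: [522.4, 132.8, 182.1]
orientation: [0.001, 0.865, 0.501, 0.002]
wrist_force: [-0.8, 1.0, -0.9]
finger_gap: 0.347
```

View pics/s8.png

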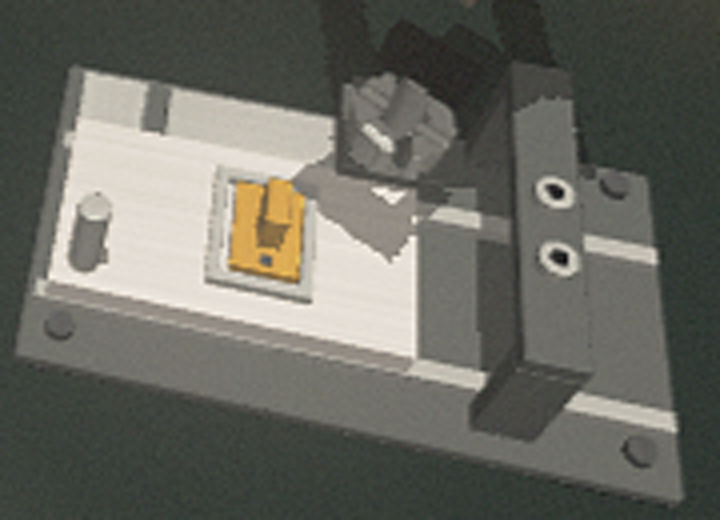

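View pics/wrist8.png

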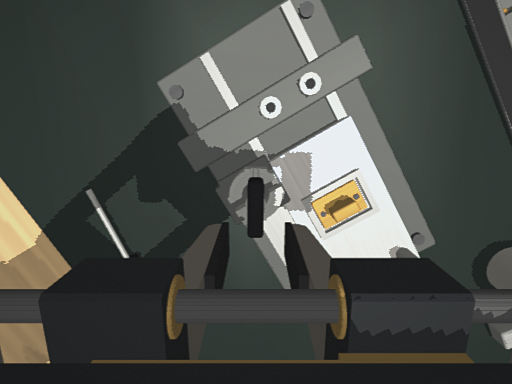

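The knob stays turned 60° after release and looks sunk in the park notch (wrist (256,207), bar still along the tool's axis). TCP was at about 100.3 when it bore down, i.e. a lift of about 10 mm. Next is the push post.

```bash
python3 -m handwheel '0 0 0 0.12;0 0 0 0.12;0 0 0 0.12;0 0 0 0.12;0 0 0 0.12' 0.5; python3 -m handwheel '0 0 0 0.12;0 0 0 0.12;0 0 0 0.12;0 0 0 0.087;10 15 0 0'; python3 -m handwheel '20 30 0 0;20 30 0 0;20 30 0 0;10 10 0 0;0 0 0 0'; python3 -m handwheel '0 0 0 0;0 0 0 0'
python3 - <<'E'
from h import *
s=bot.state();print(s["tool_pos"],s["orientation"])
c=cal("wrist");im=bot.get_image("wrist")[:,:,::-1].copy()
cv2.imwrite("pics/w9.png",im)
print(proj("wrist",[[624.5,-12,85]],c))
E
```

```text
time_s: 16.52
tool_pos: [519.4, 132.0, 177.3]
orientation: [0.0, 0.975, 0.22, -0.002]
wrist_force: [-0.0, 0.7, -1.0]
finger_gap: 0.5
time_s: 16.93
tool_pos: [528.3, 118.3, 177.2]
orientation: [0.0, 1.0, -0.001, -0.002]
wrist_force: [0.7, -0.0, -0.5]
finger_gap: 0.501
time_s: 17.35
tool_pos: [601.7, 15.2, 177.5]
orientation: [0.0, 1.0, -0.0, -0.001]
wrist_force: [0.1, 0.1, -0.1]
finger_gap: 0.505
time_s: 17.52
tool_pos: [599.5, 18.4, 178.2]
orientation: [-0.0, 1.0, 0.001, -0.001]
wrist_force: [-0.3, -0.4, -0.2]
finger_gap: 0.503
[599.54594663  18.35259886 178.24633715] [-1.90798477e-04  9.99998151e-01  1.42226334e-03 -1.27979983e-03]
[[292.73864961 170.21359994]]
```

View pics/w9.png

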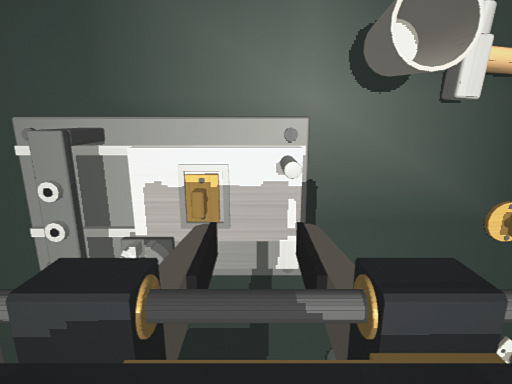

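```bash
python3 -m handwheel '12 15 0 0;12 15 0 0;0 0 20 0;0 0 30 0;0 0 30 0'; python3 -m handwheel '0 0 20 0;0 0 12 0;0 0 6 0;0 0 0 0;0 0 0 0';  python3 -m handwheel '0 0 0 0;0 0 0 0;0 0 0 0;0 0 0 0;0 0 0 0' 0 30
```

```text
time_s: 17.98
tool_pos: [625.3, -11.3, 99.6]
orientation: [-0.0, 1.0, 0.002, 0.001]
wrist_force: [0.2, 1.0, 0.3]
finger_gap: 0.5
time_s: 18.4
tool_pos: [625.5, -12.0, 62.4]
orientation: [-0.0, 1.0, 0.002, 0.001]
wrist_force: [-0.4, -0.4, 0.6]
finger_gap: 0.5
time_s: 18.82
tool_pos: [625.3, -12.5, 62.0]
orientation: [0.0, 1.0, 0.001, 0.0]
wrist_force: [-0.4, 0.9, 3.4]
finger_gap: 0.165
```

```bash
python3 -m handwheel '0 -3 0 0;0 -6 0 0;0 -8 0 0;0 -8 0 0;0 -8 0 0';python3 -m handwheel '0 -8 0 0;0 -8 0 0;0 -8 0 0;0 -8 0 0;0 -8 0 0'
```

```text
time_s: 19.23
tool_pos: [625.2, 21.2, 62.0]
orientation: [0.0, 1.0, 0.001, 0.0]
wrist_force: [-1.6, -3.2, 6.1]
finger_gap: 0.168
time_s: 19.65
tool_pos: [625.0, 61.4, 62.0]
orientation: [0.0, 1.0, 0.002, 0.0]
wrist_force: [-0.1, -3.1, 6.8]
finger_gap: 0.161
```

```bash
python3 -m handwheel '0 -8 0 0;0 -8 0 0;0 -8 0 0;0 -8 0 0;0 -6 0 0';python3 -m handwheel '0 -5 0 0;0 -3 0 0;0 -1 0 0;0 0 0 0;0 0 0 0'
python3 - <<'E'
from h import *
s=bot.state();print(s["tool_pos"],s["wrist_force"])
for n in("top","scene"):
    im=bot.get_image(n)[:,:,::-1].copy();cv2.imwrite(f"pics/{n}10.png",im)
E
```

```text
time_s: 20.07
tool_pos: [624.9, 99.7, 62.0]
orientation: [-0.0, 1.0, 0.002, 0.0]
wrist_force: [-0.2, -2.9, 6.0]
finger_gap: 0.164
time_s: 20.48
tool_pos: [624.9, 108.9, 62.0]
orientation: [-0.0, 1.0, 0.002, 0.0]
wrist_force: [-0.4, 1.0, 6.0]
finger_gap: 0.164
[624.87371004 108.89460972  61.97928031] [-0.43211759  0.97573215  5.96603245]
```

View pics/scene10.png

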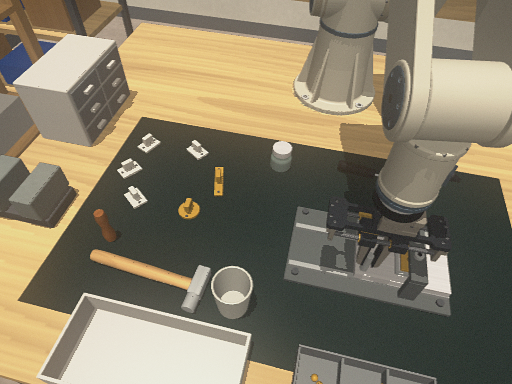

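```bash
python3 -m handwheel '0 0.7 0 0;0 0 0 0;0 0 0 0'; python3 -m handwheel '0 0 0 0;0 0 0 0;0 0 0 0;0 0 0 0' 0.35; python3 -m handwheel '0 0 -15 0;0 0 -30 0;0 0 -30 0;0 0 -30 0;-30 0 -15 0'; python3 -m handwheel '-40 0 0 0;-40 0 0 0;-35 0 0 0;0 0 0 0;0 0 0 0'
python3 - <<'E'
from h import *
s=bot.state();print(s["tool_pos"],s["orientation"])
c=cal("wrist");im=bot.get_image("wrist")[:,:,::-1].copy()
cv2.imwrite("pics/w11.png",cv2.resize(im[:250,110:420],None,fx=2.4,fy=2.4,interpolation=cv2.INTER_CUBIC))
# predicted post top at carriage .120 +- and knob
print((proj("wrist",[[624.5,107.8,85],[624.5,105,85],[521,132.4,122]],c)-[110,0])*2.4)
E
```

```text
time_s: 20.83
tool_pos: [624.9, 108.2, 62.0]
orientation: [-0.001, 1.0, 0.001, 0.0]
wrist_force: [-0.3, 2.0, 5.5]
finger_gap: 0.168
time_s: 21.17
tool_pos: [624.4, 107.1, 61.2]
orientation: [0.0, 1.0, 0.001, -0.0]
wrist_force: [-0.3, 0.1, -0.8]
finger_gap: 0.352
time_s: 21.58
tool_pos: [599.9, 107.3, 185.4]
orientation: [-0.001, 1.0, 0.001, 0.004]
wrist_force: [-0.6, -0.8, 0.9]
finger_gap: 0.347
time_s: 22.0
tool_pos: [478.4, 106.5, 181.8]
orientation: [-0.0, 1.0, 0.002, 0.0]
wrist_force: [1.1, 0.1, -0.4]
finger_gap: 0.351
[478.37300136 106.47601409 181.7813044 ] [-2.78434344e-05  9.99998598e-01  1.67281437e-03  6.61215291e-05]
[[351.04948826  36.05773905]
 [359.70476627  36.08373789]
 [270.12718024 369.1396127 ]]
```

View pics/w11.png

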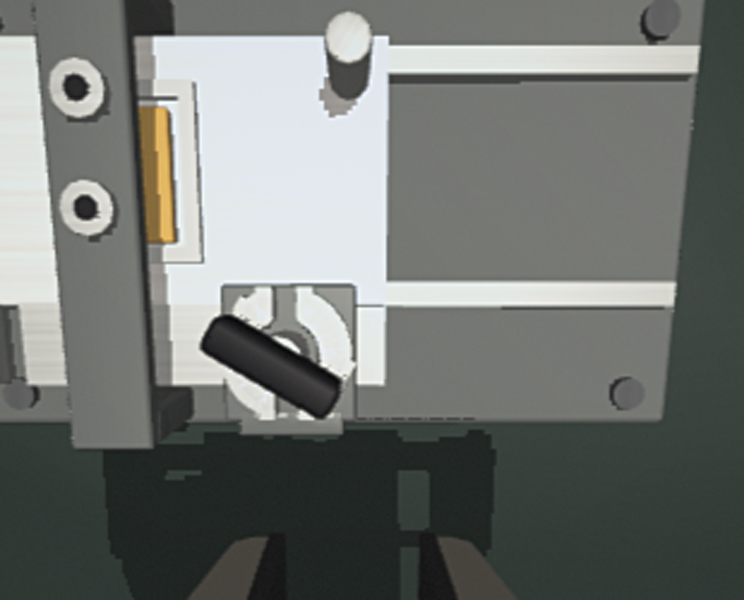

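The carriage stands at the bridge (post top at crop (349,38), predicted (351,36) for 0.120). The knob is parked at 60°, centred at crop (270,366). Now back to the knob.

```bash
python3 -m handwheel '20 -10 0 0;22 -15.5 0 0;0 0 0 -0.12;0 0 0 -0.12;0 0 0 -0.12'; python3 -m handwheel '0 0 0 -0.12;0 0 0 -0.12;0 0 0 -0.12;0 0 0 -0.12;0 0 0 -0.12'; python3 -m handwheel '0 0 0 -0.085;0 0 0 0;0 0 0 0'
python3 - <<'E'
from h import *
s=bot.state();p=s["tool_pos"];q=s["orientation"];a=2*np.arctan2(q[2],q[1]);print(p,a)
x=np.array([np.cos(a),np.sin(a)]);y=np.array([np.sin(a),-np.cos(a)]);d=np.array([520.8,132.2])-p[:2];print(x@d,y@d)
c=cal("wrist");im=bot.get_image("wrist")[:,:,::-1].copy()
cv2.imwrite("pics/w12.png",cv2.resize(im[:300,110:420],None,fx=2,fy=2,interpolation=cv2.INTER_CUBIC))
E
```

```text
time_s: 22.47
tool_pos: [523.6, 132.5, 181.2]
orientation: [0.0, 0.983, 0.183, 0.0]
wrist_force: [-0.5, 0.4, 0.4]
finger_gap: 0.355
time_s: 22.88
tool_pos: [523.4, 132.2, 181.3]
orientation: [0.0, 0.885, 0.465, 0.0]
wrist_force: [1.1, 0.0, 0.1]
finger_gap: 0.346
time_s: 23.13
tool_pos: [522.8, 132.2, 181.3]
orientation: [0.0, 0.867, 0.499, 0.0]
wrist_force: [-0.1, -0.0, 0.1]
finger_gap: 0.35
[522.84346434 132.15579948 181.33294519] 1.0446206771483546
-0.9880673482905582 -1.7892521063177567
```

View pics/w12.png

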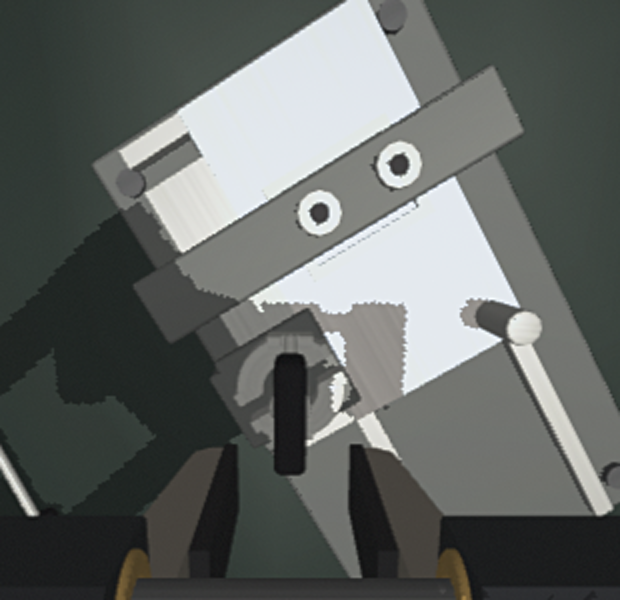

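```bash
python3 -m handwheel '-1 -1.5 0 0;0 0 20 0;0 0 25 0;0 0 20 0;0 0 10 0'; python3 -m handwheel '0 0 5 0;0 0 0 0;0 0 0 0'; python3 -m handwheel '0 0 0 0;0 0 0 0;0 0 0 0;0 0 0 0;0 0 0 0' 0 40
```

```text
time_s: 23.6
tool_pos: [518.7, 131.7, 104.4]
orientation: [-0.0, 0.866, 0.5, -0.001]
wrist_force: [-0.7, -1.4, -0.2]
finger_gap: 0.35
time_s: 23.85
tool_pos: [520.4, 132.1, 102.1]
orientation: [0.0, 0.866, 0.5, 0.0]
wrist_force: [0.1, -0.7, 0.4]
finger_gap: 0.348
time_s: 24.27
tool_pos: [520.8, 132.0, 102.3]
orientation: [0.0, 0.866, 0.5, 0.001]
wrist_force: [1.8, -1.9, 4.4]
finger_gap: 0.138
```

```bash
python3 -m handwheel '0 0 -2 0;0 0 -3 0;0 0 -1.2 0;0 0 0 0;0 0 0 0'; python3 -m handwheel '0 0 0 0.06;0 0 0 0.12;0 0 0 0.12;0 0 0 0.12;0 0 0 0.12';python3 -m handwheel '0 0 0 0.12;0 0 0 0.12;0 0 0 0.12;0 0 0 0.12;0 0 0 0'
```

```text
time_s: 24.68
tool_pos: [520.6, 131.9, 107.5]
orientation: [0.0, 0.866, 0.5, 0.001]
wrist_force: [6.5, -0.8, -8.6]
finger_gap: 0.136
time_s: 25.1
tool_pos: [520.5, 131.9, 107.3]
orientation: [0.0, 0.969, 0.248, 0.001]
wrist_force: [5.1, -1.1, -9.1]
finger_gap: 0.138
time_s: 25.52
tool_pos: [520.5, 132.0, 107.3]
orientation: [-0.0, 1.0, 0.01, 0.001]
wrist_force: [4.8, -0.7, -8.2]
finger_gap: 0.137
```

```bash
python3 -m handwheel '0 0 3 0.02;0 0 4 0;0 0 4 0;0 0 2 0;0 0 0 0'; python3 -m handwheel '0 0 1 0;0 0 1 0;0 0 0 0;0 0 0 0'
```

```text
time_s: 25.93
tool_pos: [520.5, 132.0, 94.2]
orientation: [-0.0, 1.0, 0.004, 0.001]
wrist_force: [6.1, -0.5, -5.4]
finger_gap: 0.135
time_s: 26.27
tool_pos: [520.5, 132.1, 92.8]
orientation: [-0.0, 1.0, 0.004, 0.001]
wrist_force: [5.5, -0.8, -4.4]
finger_gap: 0.137
```

```bash
python3 -m handwheel '0 0 0.7 0;0 0 0 0;0 0 0 0'; python3 -m handwheel '0 0 0 0;0 0 0 0;0 0 0 0;0 0 0 0;0 0 0 0' 0.38; python3 -m handwheel '0 0 -15 0;0 0 -25 0;0 0 -30 0;0 0 -30 0;-30 0 0 0';  python3 -m handwheel '-30 0 0 0;0 0 0 0;0 0 0 0;0 0 0 0'
python3 - <<'E'
from h import *
s=bot.state();print(s["tool_pos"],s["wrist_force"])
c=cal("wrist");im=bot.get_image("wrist")[:,:,::-1].copy()
cv2.imwrite("pics/w13.png",cv2.resize(im[:250,110:420],None,fx=2.4,fy=2.4,interpolation=cv2.INTER_CUBIC))
for z in(112,120): print(((proj("wrist",[[520.8+a,132.2+b,z] for a,b in((23,6.5),(23,-6.5),(-23,-6.5),(-23,6.5))],c)-[110,0])*2.4).round().tolist())
print((proj("wrist",[[624.5,107.8,85]],c)-[110,0])*2.4)
E
```

```text
time_s: 26.52
tool_pos: [520.6, 132.1, 92.7]
orientation: [-0.0, 1.0, 0.004, 0.001]
wrist_force: [3.8, -2.0, 5.2]
finger_gap: 0.139
time_s: 26.93
tool_pos: [519.2, 131.9, 91.7]
orientation: [0.0, 1.0, 0.004, -0.001]
wrist_force: [0.2, 0.2, -1.4]
finger_gap: 0.38
time_s: 27.35
tool_pos: [496.6, 133.0, 197.7]
orientation: [-0.001, 1.0, 0.004, 0.006]
wrist_force: [0.3, 0.1, 1.6]
finger_gap: 0.379
time_s: 27.68
tool_pos: [460.4, 131.7, 192.2]
orientation: [-0.0, 1.0, 0.004, 0.0]
wrist_force: [-0.1, -0.2, 1.1]
finger_gap: 0.379
[460.40419102 131.65483206 192.20823494] [-0.12457555 -0.21478809  1.09726595]
[[334.0, 236.0], [374.0, 236.0], [372.0, 379.0], [334.0, 379.0]]
[[333.0, 234.0], [375.0, 234.0], [373.0, 382.0], [333.0, 381.0]]
[[429.5745735  -12.82734113]]
```

View pics/w13.png

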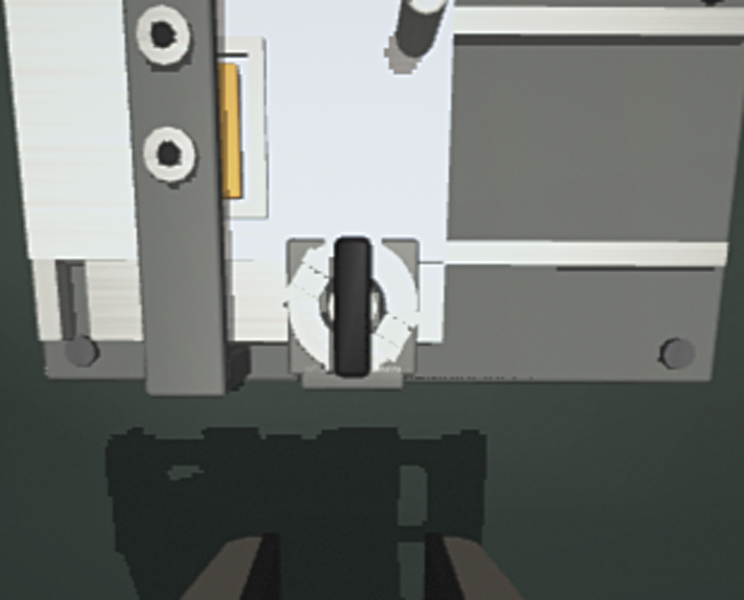

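The knob is at 0° and down: crop length 237–377 (140 px) against 143 px predicted for fully down and 148 px for 8 mm up. I'm backing the arm off for a last check.

```bash
python3 -m handwheel '0 20 -30 0;0 35 -30 0;0 40 0 0;0 40 0 0;0 40 0 0'; python3 -m handwheel '-5 40 0 0;-5 40 0 0;0 40 0 0;0 20 0 0;0 0 0 0';python3 -m handwheel '0 0 0 0;0 0 0 0;0 0 0 0'
python3 - <<'E'
from h import *
s=bot.state();print(s["time_s"],s["tool_pos"],s["wrist_force"])
a=bot.get_image("scene")[:,:,::-1];b=bot.get_image("top")[:,:,::-1]
A=cv2.resize(a[190:320,280:460],None,fx=4,fy=4,interpolation=cv2.INTER_CUBIC)
B=cv2.resize(b[120:216,70:218],None,fx=5,fy=5,interpolation=cv2.INTER_CUBIC)
cv2.imwrite("pics/s14.png",A);cv2.imwrite("pics/t14.png",B)
cv2.imwrite("pics/tf14.png",b)
S=lambda p:((np.array(p)-[280,190]+.5)*4-.5).round().tolist()
print("scene knob top 112 vs 120",S(proj("scene",[[521,132.2,112],[521,132.2,120]])),"post",S(proj("scene",[[624.5,107.8,85]])))
print("top post",((proj("top",[[624.5,107.8,85]])-[70,120]+.5)*5-.5))
E
```

```text
time_s: 28.15
tool_pos: [462.2, -42.0, 249.7]
orientation: [0.0, 1.0, 0.004, 0.001]
wrist_force: [1.2, -0.7, -0.3]
finger_gap: 0.379
time_s: 28.57
tool_pos: [453.0, -184.5, 248.9]
orientation: [0.001, 1.0, 0.002, 0.0]
wrist_force: [-0.1, 0.5, -0.2]
finger_gap: 0.378
time_s: 28.82
tool_pos: [452.5, -179.3, 248.9]
orientation: [-0.0, 1.0, 0.004, -0.0]
wrist_force: [-0.8, 0.6, -0.0]
finger_gap: 0.38
28.8167 [ 452.47863112 -179.31174461  248.9239213 ] [-0.83072479  0.58559573 -0.04721777]
scene knob top 112 vs 120 [[432.0, 59.0], [437.0, 49.0]] post [[358.0, 259.0]]
top post [[351.7215492 113.4460923]]
```

View pics/s14.png

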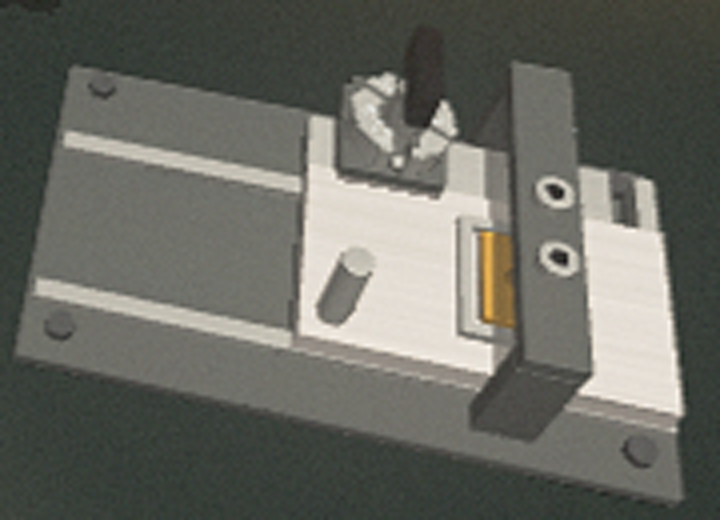

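View pics/t14.png

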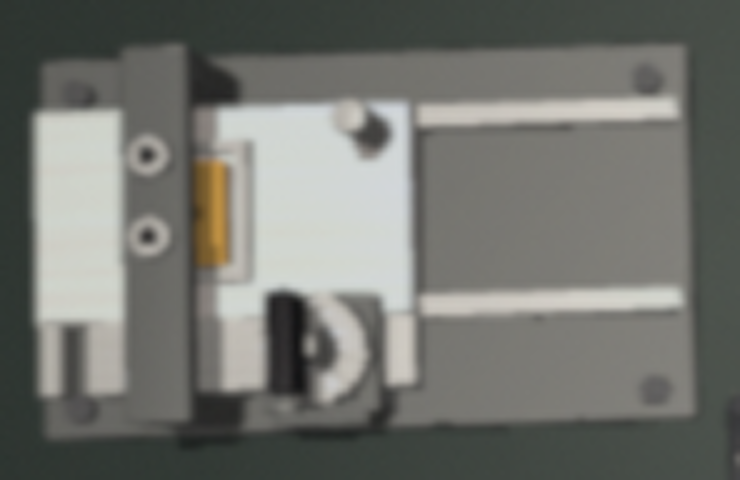

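View pics/tf14.png

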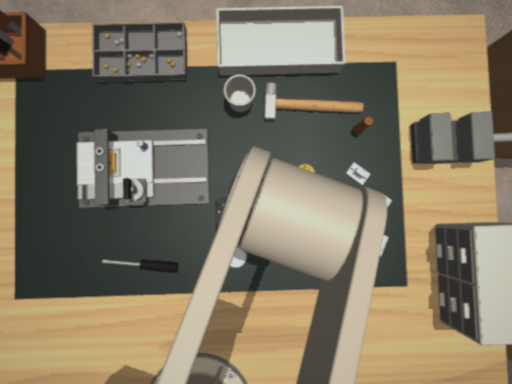

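Both views show the knob at the same pixels as at the start (scene crop (425,30), top crop (287,343)), so the plunger is fully down. The post is at scene crop (357,262) against (358,259) predicted for 0.120. The plate lies within the nest frame, under the bridge. I'm handing in.

```bash
python3 -c "
from station import bot
print(bot.hand_in())"
```

```text
the job is handed in; nothing more can be done
None
```

The job is done and handed in at about 29 s of the 72 s allowed; `hand_in()` reports no verdict. I set the brass lock plate in the nest and parked the knob at 60°. I then slid the carriage about 120 mm by its post, turned the knob back to 0 and let the plunger down into the second slot.

What the last checks showed:
- **Plunger:** the knob is at the same pixels as at the start in both views, so fully down.
- **Carriage:** the post is within about 1 mm of its predicted place for 0.120 m in the scene and wrist views. In the top view it was about 1 px (some 2 mm) off, mostly across the slide.
- **Lock plate:** it lies in the nest frame, partly hidden by the bridge. It sits slightly towards +y, within the frame's roughly 2.5 mm clearance.
- **Robot:** it is clear of everything, and the wrist force is about zero.
- **Round and strip plates:** the arm never touched them. It hides most of that area in the last top picture, so I last saw both where they lay in the scene view taken after the carriage slide.

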